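# Balance-bike frame: set the foot shoe, flip the kickstand down, hold the frame upright

### The job

First turn the round knob on the plywood stand, a little at a time, until the pointer on the sliding foot shoe lines up with the mark on the scale strip. Then flip the frame's folded kickstand over its top centre until it is fully down, take the wooden bike frame by its top tube, bring it upright and keep holding it there: finish while still gripping the tube, because the frame tips over by itself. Leave the other things on the stand and table where they are.

Things in the scene. Friction and masses are not known exactly. Their poses are not given: they have to be found in the camera images.
- stand: Plywood base board, 330 x 360 x 18 mm, screwed to the table; origin on the table, 5 mm along +x from the board's centre; x axis roughly away from the robot, y along the frame ('stand frame' below). It carries the knob, foot shoe, scale strip and hinged frame, and behind the frame two wooden posts, 113 mm above the table, that it leans on.
- knob_grip (a point): Centre of the black round fluted knob (36 mm diameter, gripping part 22 mm high, its top 14 mm above this point, a grey cover plate 22 mm below it) on a vertical axis; in the stand frame at x -90, y -85, z 54 mm. Nothing tall stands within about 70 mm of it.
- knob (a joint): Turn of the knob in rad, positive anticlockwise from above; range -3.2 to 3.2. Friction holds it where left (0.05 N m). 1 rad drives shoe and pointer 10 mm along the stand's +x (anticlockwise = away from the robot); 0 = pointer at the mark. It starts 12 to 26 mm short of the mark, on the robot's side, so two or more grasps may be needed.
- pointer (a point): Tip of the dark steel pointer (2.5 mm wide, points along stand +y) fixed to the flat aluminium foot shoe (36 x 32 mm); it slides along the stand's x axis beside the aluminium scale strip. Aligned when its x in the stand frame equals that of the mark.
- mark (a point): The one black line (2.5 mm wide, across the aluminium scale strip, 90 x 30 mm), at its end beside the pointer; in the stand frame at x -72, y 93, z 24 mm. Axes as the stand's.
- kickstand (a joint): Kickstand hinge in rad: 0 = folded up against its stop, 2.3 = fully down on its stop. It works over centre by its own weight (0.14 kg, heavy foot): with the frame leaning, it falls back to 0 below about 0.4 rad and drops down by itself above that. Hinge axis along the stand's y axis; increasing swings the leg's free end from the top over towards the robot (stand -x) and then down.
- kickstand_pivot (a point): Hinge point of the kickstand on the frame, on the robot's side: in the frame 44 mm to stand -x of the frame's middle plane and 85 mm above the frame hinge (both when upright), at stand y +30 mm.
- kickstand_grip (a point): Point on the kickstand leg 85 mm from its pivot, mid-bar. The leg is a dark steel bar 14 mm wide (along the stand's y) and 9 mm thick, 105 mm from pivot to the centre of its 16 mm rubber foot at the free end. Folded, it stands parallel to the frame, 44 mm from its plane on the robot's side, leaning 0.38 rad away from the robot; it can be pinched across its 14 mm from above.
- frame (a joint): Tip of the frame in rad about its hinge: 0 = upright, positive = leaning away from the robot (stand +x). It starts leaning on the posts at 0.38, its end stop; the other stop, towards the robot, is at -0.12. It balances near 0 and falls to one of the stops when let go.
- frame_hinge (a point): Point on the frame's hinge line, below the middle of the frame, 30 mm above the table; the line runs along the stand's y axis.
- top_tube: Top tube of the frame: plain round wooden dowel, 26 mm diameter, along the stand's y axis from y -62 to +88 mm, 200 mm from the hinge line; origin on its axis at stand y 0. Frame about 0.9 kg in all; below the tube only flat bars 16 to 18 mm thick in its plane. A seat post stub (26 mm) rises 15 mm above the tube's axis at y -62, a head tube (30 mm) 10 mm above it at y +100.
- tube_mid (a point): Good place to grip the tube, from above, fingers on its stand -x and +x sides: on its axis at stand y +10 mm. As the tube is round, it can roll between the fingers while the frame is swung up.
- dowel_a: Small wooden dowel offcut standing on the stand behind the frame, 28 mm diameter, 45 mm high; origin at its underside. Bystander.
- spanner: Steel spanner, 110 mm long, lying on the stand's near left corner. Bystander.
- dowel_b: Wooden dowel offcut standing on the table, 42 mm diameter, 50 mm high; origin at its underside. Bystander.
- dowel_c: Wooden dowel offcut standing on the table, 42 mm diameter, 35 mm high; origin at its underside. Bystander.
- turned_cup: Turned wooden piece with a waist, 48 mm diameter, 60 mm high, on the table; origin at its underside. Bystander.
- goggles: Clear safety glasses with green temples, 160 mm, on the table. Bystander.
- screwdriver: Screwdriver, 200 mm, on the table. Bystander.

How it is judged:
On the way, in this order (a step that is already met when the one before it is completed fails the run):
1. the pointer is lined up with the mark (x of pointer in the frame of mark between -0.0035 and 0.0035 m), for 0.3 s.
2. the kickstand is fully down (value of joint kickstand above 2.1 rad), for 0.2 s.
3. the frame is upright in the gripper's hold (value of joint frame between -0.06 and 0.06 rad and contact force between the fingers and top_tube above 2 N), for 0.3 s.
At the end, for the whole second after the job is handed in: Pointer within 3.5 mm of the mark, kickstand beyond 2.1 rad (down), frame within 0.06 rad of upright and still, and the fingers press on the top tube with more than 2 N (all of step 1 and all of step 3 and value of joint kickstand above 2.1 rad and velocity of joint frame between -0.1 and 0.1 rad/s); the arm keeps its last pose, push and grip.
It fails at once if a bystander is moved more than 30 mm (distance of any of dowel_a, spanner, dowel_b, dowel_c, turned_cup, goggles, screwdriver from where it was at the start of the episode above 0.03 m).
It also fails if it takes over 72 s, if anything falls off the work surface, if the arm or the gripper's body presses on something with over 40 N, if the wrist force passes 120 N, or if a joint passes its speed limit or range.

### The arm

A 6-joint arm with a two-finger parallel gripper is mounted at the origin on the work surface. World frame = base frame: x ahead of the robot, y to its left, z up, the work surface at z = 0. Lengths are in m, angles in rad, forces in N, time in s.
With the tool pointing down it reaches from about 0.425 to 1.125 m from the base axis. Payload 14.9 kg.
Tool frame: the origin (TCP) lies on the centre line of the jaws, within the pads' length; the fingertips stand 25 mm ahead of it and the grasp point (between the pads) lies 6 mm ahead of it; z points along the fingers, y is the line along which they close (so a half turn about z gives the same grasp; the last joint's range is limited). The gripper opens to 91 mm and grips with 3 to 60 N. Pads are 32 mm wide; open, the fingers measure 118 mm over their backs; the gripper's body (76 mm by 178 mm) begins 60 mm behind the grasp point.
Start: joints at [1.279, 0.379, 1.734, -0, 1.028, -0.033], TCP at [0.179, 0.677, 0.239] pointing down, gripper open.
Joint ranges: [-2.77, 2.77], [-0.74, 2.19], [0, 2.66], [-1.06, 4.2], [0.31, 2.87], [-3.08, 3.08]. Speed limits (rad/s): [1.89, 1.89, 2.39, 3.14, 3.14, 3.14].

### API

Orientations are given as a 3x3 rotation matrix whose columns are the frame's x, y, z axes.
In Python, from plant import * gives the robot as it stands. The module is installed in compiled form; this text tells all that it offers.
- The arm moves only by the tool jog_arm, never from a script. Its argument "commands" is one flat list of numbers, 7 for each row, row after row: the turn, a rotation vector about the tool's x, y, z in degrees, then the shift along the tool's x, y, z in cm, then the closure, from 0 (fully open) to 1 (shut). In form: [ax, ay, az, dx, dy, dz, hand, ax, ay, az, dx, dy, dz, hand, ...]. A call has 1 to 5 rows; each row is the pose to reach, as a shift and turn from the pose commanded when the call began, along the tool's axes at that moment; what a row does not reach only later rows make up. A row lasts 1/8 s, in which the tool goes at most 62.5 mm and 10.7 degrees, less where a joint would pass 70% of its speed; a pose out of reach is approached as far as the arm can. A call with a gripper value outside its range is refused whole. The fingers move at their own pace and stop on an object; "squeeze" is the grip in N (left out, the last holds). Time passes only in rows, so rows that repeat a pose let the fingers close. It gives the time, the measured TCP pose, the force, the opening and the grip force at its end, in the units of the state.
- get_state(): the state, without advancing time (a new reading comes with each control period).
- camera(name): name is "scene" or "top" or "wrist"; returns a dict with "img" (420x560x3 uint8, red, green, blue), "depth" (420x560 float32, m along the optical axis (not along the pixel's ray), 0 where there is no reading), "fx", "fy", "cx", "cy" (pixels), "k1" (the pictures are not rectified: a ray, as slopes to the right and down, at radius r is drawn at 1 + k1 r^2 times it, then the intrinsics apply), "rvec" (rotation vector, rad) and "tvec" (3), from world to camera coordinates, as OpenCV has them. Camera axes: x right, y down, z forward; pixel columns grow to the right and rows downward; lengths in m; the calibration is good to about 2 mm. A picture is of the moment at which its call begins.
- job_done(): hands the job in; it is judged then, once.
Trained networks look in the newest picture that a camera, given by its name, has taken for a name from the list of things; names that differ only in an ending like _2 or _b are one class to them, and where a whole thing is asked for, a point or a joint stands for the part that bears it (a point fixed in the world has none). Each returns a list of dicts, best first, with "score" (0 to 1); they miss things now and then, are a little off and sometimes report something else, mostly with a low value. They report only what shows in the picture. A call takes as long as a camera call.
- silhouettes(query, camera): "region" (420x560 bool, what is visible of it) and "centre" ([row, column] in pixels, amid what is visible of it).
- tip_of(query, camera): "centre" ([row, column] in pixels: a listed point, or the origin of a listed thing).
The state is a dict: "clock": time; "q": joint angles; "qvel": joint speeds; "tau": joint torques, N m; "ee_pos": TCP position; "eef_rot": TCP orientation; "wrist_force": force on the tool from outside, world axes, zero at the start; "torque": the same for the moment, N m; "finger_gap": finger opening in m; "grasp_force": force on a finger pad.
Only numpy, scipy, OpenCV 4.12 (cv2) and the standard library are available. Lean on these libraries where they do the work, as an engineer would, in place of code of your own. Each camera call takes 0.05 s, during which the arm holds its last target. There are 200 camera calls.

## Working session

There is one attempt and no reset: what is moved stays moved. The work goes in short steps, Python scripts to look and compute and a tool call to move; the robot and the scene stay as the last step left them, time stands still between calls to the robot, and variables do not carry over. Pictures are saved under pics/ and viewed, at most 12 in all, crops included, and the job is handed in when it is done.

Besides the shell and the picture viewer there is one more tool, called after ">>>" as name(argument=value, ...) on one line, values as JSON. jog_arm: Moves the arm, as the interface text tells. Its arguments: {"type":"object","properties":{"commands":{"type":"array"},"squeeze":{"type":"number"}},"required":["commands"]}

```bash
mkdir -p pics; cat > h.py <<'E'
import numpy as np, cv2
from plant import *
def ray(c,px):
    # px (row,col)-> camera point slopes
    u=(px[1]-c["cx"])/c["fx"]; v=(px[0]-c["cy"])/c["fy"]; x,y=u,v
    for _ in range(30):
        s=1+c["k1"]*(x*x+y*y); x,y=u/s,v/s
    return np.array([x,y,1.0])
def toworld(c,px,depth=None,z=None):
    R=cv2.Rodrigues(np.array(c["rvec"],float))[0]; t=np.array(c["tvec"],float).ravel()
    d=R.T@ray(c,px); o=-R.T@t
    if z is not None: return o+d*(z-o[2])/d[2]
    if depth is None:
        r,k=int(round(px[0])),int(round(px[1])); p=c["depth"][max(r-2,0):r+3,max(k-2,0):k+3]; p=p[p>0]
        if not len(p): return np.full(3,np.nan)
        depth=np.median(p)
    return o+d*depth
def proj(c,P):
    R=cv2.Rodrigues(np.array(c["rvec"],float))[0]; t=np.array(c["tvec"],float).ravel()
    p=R@np.asarray(P)+t; x,y=p[0]/p[2],p[1]/p[2]; s=1+c["k1"]*(x*x+y*y)
    return np.array([c["cy"]+c["fy"]*y*s, c["cx"]+c["fx"]*x*s])
def save(c,name): cv2.imwrite("pics/"+name,c["img"][:,:,::-1])
E
python3 - <<'E'
from h import *
np.set_printoptions(precision=4,suppress=True)
for n in ("top","scene"):
    c=camera(n); save(c,n+"0.png"); R=cv2.Rodrigues(np.array(c["rvec"],float))[0]; print(n,"cam at",-R.T@np.ravel(c["tvec"]),c["fx"])
    for q in ("knob_grip","pointer","mark","kickstand_pivot","kickstand_grip","tube_mid","top_tube","frame_hinge","stand"):
        for d in tip_of(q,n)[:2]: print(q,round(d["score"],2),np.array(d["centre"]),toworld(c,d["centre"]))
E
```

```text
top cam at [ 0.4553 -0.0007  1.4255] 481.237483809568
knob_grip 0.56 [232.5 341.3] [ 0.4848 -0.1868  0.068 ]
pointer 0.62 [238.2 279.9] [ 0.4707 -0.0135  0.02  ]
mark 0.81 [237.2 278.9] [ 0.4736 -0.0107  0.0202]
mark 0.46 [268.8 134.8] [0.3832 0.4145 0.0187]
kickstand_pivot 0.84 [189.6 296.2] [ 0.6005 -0.0578  0.1302]
kickstand_pivot 0.38 [229.6 341.2] [ 0.493  -0.1867  0.0676]
kickstand_grip 0.57 [176.1 295.3] [ 0.627  -0.0526  0.2034]
tube_mid 0.61 [149.2 299.1] [ 0.692  -0.062   0.2276]
top_tube 0.66 [175. 294.] [ 0.6296 -0.0492  0.2057]
top_tube 0.62 [149.2 305.2] [ 0.692  -0.0774  0.2272]
frame_hinge 0.83 [185.6 308.7] [ 0.6195 -0.0966  0.0609]
stand 0.71 [203.3 302.6] [ 0.5725 -0.081   0.0185]
stand 0.22 [176.3 295.4] [ 0.6265 -0.0529  0.2034]
scene cam at [1.0856 0.1086 1.0463] 403.15682798461455
knob_grip 0.52 [205.5 215.8] [ 0.4948 -0.188   0.0678]
pointer 0.47 [217.1 278.6] [ 0.4664 -0.0074  0.0185]
pointer 0.32 [244.8 247.4] [ 0.6797 -0.0388  0.2276]
mark 0.84 [220.9 276.8] [ 0.4799 -0.0102  0.0175]
mark 0.5 [207.9 298.2] [0.4258 0.0447 0.0242]
kickstand_pivot 0.77 [236.1 248.2] [ 0.6153 -0.0572  0.1474]
kickstand_pivot 0.31 [219.7 128.9] [ 0.5712 -0.4436  0.0249]
kickstand_grip 0.39 [229.9 248.2] [ 0.6423 -0.046   0.2295]
kickstand_grip 0.16 [252.5 238. ] [ 0.6994 -0.0565  0.2198]
tube_mid 0.97 [248.1 236.8] [ 0.6922 -0.0607  0.2263]
top_tube 0.59 [249.9 234.6] [ 0.6967 -0.0649  0.2241]
frame_hinge 0.96 [253.3 241.2] [ 0.6988 -0.0493  0.2175]
stand 0.81 [243.4 245.7] [ 0.6126 -0.0674  0.0987]
stand 0.73 [249.5 241.1] [ 0.6934 -0.0503  0.2257]
```

```bash
python3 - <<'E'
import cv2
a=cv2.imread("pics/top0.png")[100:290,210:400]; cv2.imwrite("pics/topc.png",cv2.resize(a,(600,600),interpolation=cv2.INTER_CUBIC))
E
```

```text
(no output)
```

View pics/topc.png

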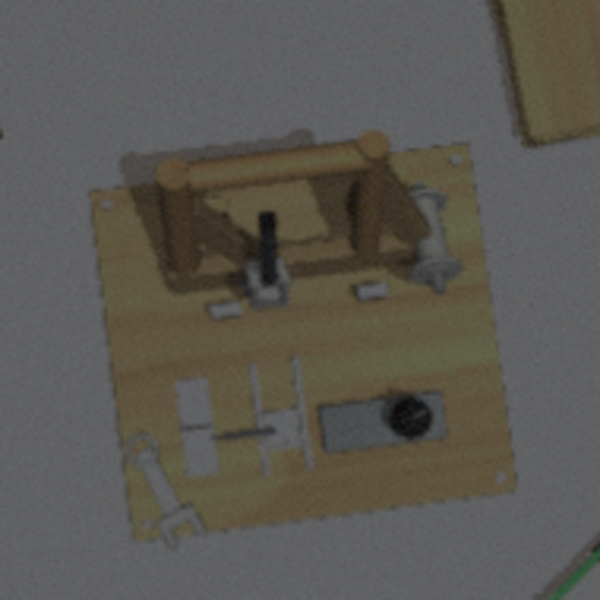

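View pics/scene0.png

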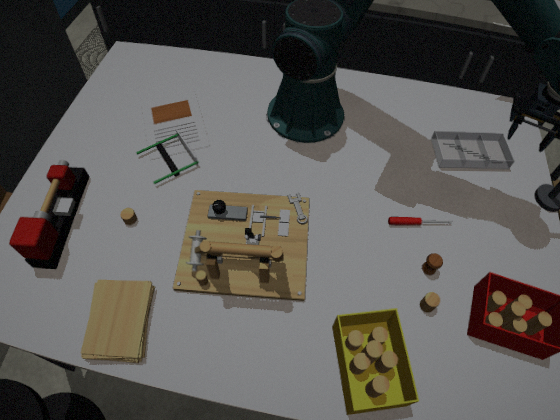

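The crop shows the board's corners at about (92,192), (468,144), (515,490) and (133,540), the knob at (410,415), the pointer tip at (215,436) and the mark near (197,428). The kickstand is the dark bar at (267,212–290), and the spanner lies near the strip at lower left.

```bash
cat >> h.py <<'E'
from scipy.optimize import least_squares
E
python3 - <<'E'
from h import *
np.set_printoptions(precision=4,suppress=True)
c=camera("top"); cs=camera("scene")
s=3.158
cp=lambda x,y:(100+(y+.5)/s-.5,210+(x+.5)/s-.5)
cor=[cp(92,192),cp(468,144),cp(515,490),cp(133,540)]
W=np.array([toworld(c,p,z=.018)[:2] for p in cor]); print(W)
M=np.array([[.16,.18],[.16,-.18],[-.17,-.18],[-.17,.18]])
def tf(p,M): a=p[2]; R=np.array([[np.cos(a),-np.sin(a)],[np.sin(a),np.cos(a)]]); return M@R.T+p[:2]
r=least_squares(lambda p:(tf(p,M)-W).ravel(),[.57,-.08,0]); print("stand",r.x,"res",r.fun.reshape(-1,2))
p=r.x
for n,(x,y,z) in dict(knob=(-.09,-.085,.068),mark=(-.072,.093,.024),tube=(.2*np.sin(.38),.01,.03+.2*np.cos(.38))).items():
    w=np.r_[tf(p,np.array([[x,y]]))[0],z]; pr=proj(c,w); print(n,w,"top crop",(pr[1]-210)*s,(pr[0]-100)*s,"scene px",proj(cs,w))
a=p[2];X=np.array([np.cos(a),np.sin(a)])
def st(w): d=w[:2]-p[:2]; return np.array([X@d,-X[1]*d[0]+X[0]*d[1],w[2]])
for n,q in dict(knobtop=(410,413),ptip=(215,436),pbase=(275,430),markL=(182,429),markR=(212,427)).items():
    print(n,st(toworld(c,cp(*q),z=.068 if n=="knobtop" else .024)))
print("tube top",st(np.array(toworld(c,[149.2,299.1]))),"kpivot",st(np.array([ 0.6005,-0.0578,0.1302])))
for cam,cc in (("top",c),("scene",cs)):
  for q in ("kickstand","spanner","dowel_a"):
    for d in silhouettes(q,cam)[:2]:
        ys,xs=np.nonzero(d["region"]); P=np.array([toworld(cc,(i,j)) for i,j in zip(ys,xs)]);P=P[~np.isnan(P[:,0])]; S=np.array([st(w) for w in P])
        print(cam,q,round(d["score"],2),len(S),S.min(0),S.max(0))
s_=get_state(); print(s_["clock"],s_["eef_rot"])
np.save("stand.npy",p)
E
```

```text
[[ 0.7011  0.106 ]
 [ 0.7446 -0.2478]
 [ 0.4195 -0.2855]
 [ 0.3767  0.0692]]
stand [ 0.5654 -0.0889  0.118 ] res [[ 0.002   0.0026]
 [ 0.001  -0.0011]
 [-0.0017 -0.0022]
 [-0.0013  0.0006]]
knob [ 0.4861 -0.1839  0.068 ] top crop 411.39863101709534 416.98706739436005 scene px [203.262  217.9841]
mark [ 0.483 -0.005  0.024] top crop 211.43698094349352 423.0967876298622 scene px [220.9585 278.2979]
tube [ 0.6379 -0.0703  0.2157] top crop 291.805355060767 224.5715620107155 scene px [229.4    239.0033]
knobtop [-0.0852 -0.0834  0.068 ]
ptip [-0.0831  0.0921  0.024 ]
pbase [-0.0846  0.0365  0.024 ]
markL [-0.0729  0.1215  0.024 ]
markR [-0.0745  0.0938  0.024 ]
tube top [0.129  0.0118 0.2268] kpivot [0.0385 0.0268 0.1302]
top spanner 0.8 268 [-0.1811  0.1132  0.004 ] [-0.0774  0.1748  0.0267]
top dowel_a 0.76 213 [0.128  0.4976 0.0024] [0.1667 0.5513 0.0511]
top dowel_a 0.74 165 [-0.1036  0.0126  0.0192] [-0.0678  0.0831  0.0268]
scene kickstand 0.42 92 [-0.0476 -0.0053  0.0166] [0.0876 0.0392 0.2288]
scene spanner 0.52 233 [-0.1767  0.1184  0.0179] [-0.0729  0.1779  0.026 ]
scene dowel_a 0.68 296 [0.1166 0.4996 0.0008] [0.1681 0.5599 0.05  ]
scene dowel_a 0.59 209 [-0.0902 -0.3825  0.0009] [-0.0316 -0.3413  0.0354]
1.4 [[-0.9667  0.2559 -0.    ]
 [ 0.2559  0.9667  0.    ]
 [ 0.      0.     -1.    ]]
```

```bash
cat >> h.py <<'E'
p_=None
def Rz(y): # tool down, tool x at yaw y
    x=np.array([np.cos(y),np.sin(y),0]); z=np.array([0,0,-1.]); return np.c_[x,np.cross(z,x),z]
def plan(wps,pos=None,R=None):
    "wps: list of (xyz,yaw); prints one jog row target per call"
    if pos is None: s=get_state(); pos,R=np.array(s["ee_pos"]),np.array(s["eef_rot"])
    for w,y in wps:
        R2=Rz(y); rv=cv2.Rodrigues(R.T@R2)[0].ravel()*180/np.pi
        print("turn",rv.round(1),"shift cm",(R.T@(np.array(w)-pos)*100).round(2)); pos,R=np.array(w),R2
E
python3 - <<'E'
from h import *
y0=2.883;d=np.pi/180
plan([((.40,.455,.28),y0-53*d),((.5,.16,.30),y0-106*d),((.486,-.13,.25),.9),((.486,-.184,.2),.9)])
E
```

```text
turn [ 0. -0. 53.] shift cm [-27.02 -15.78  -4.11]
turn [ 0.  0. 53.] shift cm [-31.09  -1.88  -2.  ]
turn [0.  0.  7.6] shift cm [-25.62  13.65   5.  ]
turn [0. 0. 0.] shift cm [-4.23  3.36  5.  ]
```

>>> jog_arm(commands=[0,0,53,-27,-15.8,-4.1,0,0,0,53,-27,-15.8,-4.1,0,0,0,53,-27,-15.8,-4.1,0,0,0,53,-27,-15.8,-4.1,0,0,0,53,-27,-15.8,-4.1,0], squeeze=20)

```text
clock: 2.02
ee_pos: [0.3988, 0.4555, 0.2801]
eef_rot: [[-0.372, 0.928, 0.0], [0.928, 0.372, 0.0], [0.0, 0.0, -1.0]]
wrist_force: [0.6, 0.6, 0.1]
finger_gap: 0.091
grasp_force: 0.0
```

>>> jog_arm(commands=[0,0,53,-31.1,-1.9,-2,0,0,0,53,-31.1,-1.9,-2,0,0,0,53,-31.1,-1.9,-2,0,0,0,53,-31.1,-1.9,-2,0,0,0,53,-31.1,-1.9,-2,0])

```text
clock: 2.65
ee_pos: [0.4978, 0.1599, 0.3]
eef_rot: [[0.517, 0.856, 0.001], [0.856, -0.517, 0.0], [0.001, 0.001, -1.0]]
wrist_force: [1.2, 0.7, -0.0]
finger_gap: 0.0911
grasp_force: 0.0
```

>>> jog_arm(commands=[0,0,8,-25.6,13.6,5,0,0,0,8,-25.6,13.6,5,0,0,0,8,-25.6,13.6,5,0,0,0,8,-25.6,13.6,5,0,0,0,8,-25.6,13.6,5,0])

```text
clock: 3.28
ee_pos: [0.4825, -0.1301, 0.2494]
eef_rot: [[0.628, 0.778, 0.0], [0.778, -0.628, -0.0], [0.0, 0.0, -1.0]]
wrist_force: [0.6, -0.2, -0.2]
finger_gap: 0.091
grasp_force: 0.0
```

```bash
python3 - <<'E'
from h import *
np.set_printoptions(precision=4,suppress=True)
s=get_state(); print(s["ee_pos"],s["q"],s["clock"])
c=camera("wrist"); save(c,"w1.png")
R=cv2.Rodrigues(np.array(c["rvec"],float))[0]; print("cam",-R.T@np.ravel(c["tvec"]),R[2])
for q in ("knob_grip","pointer","mark"):
    for d in tip_of(q,"wrist")[:2]: print(q,round(d["score"],2),np.array(d["centre"]),toworld(c,d["centre"]))
plan([((.486,-.184,.2),.9)])
E
```

```text
[ 0.4825 -0.1301  0.2494] [-0.3099  0.0438  2.1272 -0.0001  0.9703  0.3691] 3.275
cam [ 0.5299 -0.0716  0.3944] [-0.1646 -0.2049 -0.9648]
knob_grip 0.88 [223.6 311.6] [ 0.489  -0.1778  0.0669]
pointer 0.96 [107.9 204.5] [ 0.4723 -0.0023  0.0217]
mark 0.83 [101.  207.1] [0.4796 0.0018 0.0202]
turn [-0.  -0.  -0.5] shift cm [-4.14  3.75  4.95]
```

View pics/w1.png

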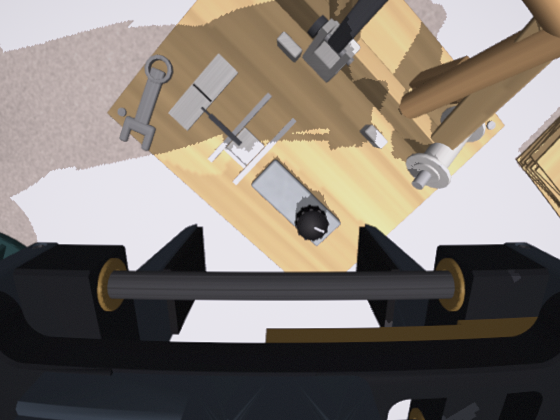

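The wrist view shows the knob at (col 312, row 222). The pointer tip is near (205,108) and the mark line near (207,98), so I'll zoom in on those.

```bash
python3 - <<'E'
import cv2
a=cv2.imread("pics/w1.png")[45:165,160:280]; cv2.imwrite("pics/w1c.png",cv2.resize(a,(600,600),interpolation=cv2.INTER_CUBIC))
E
```

```text
(no output)
```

View pics/w1c.png

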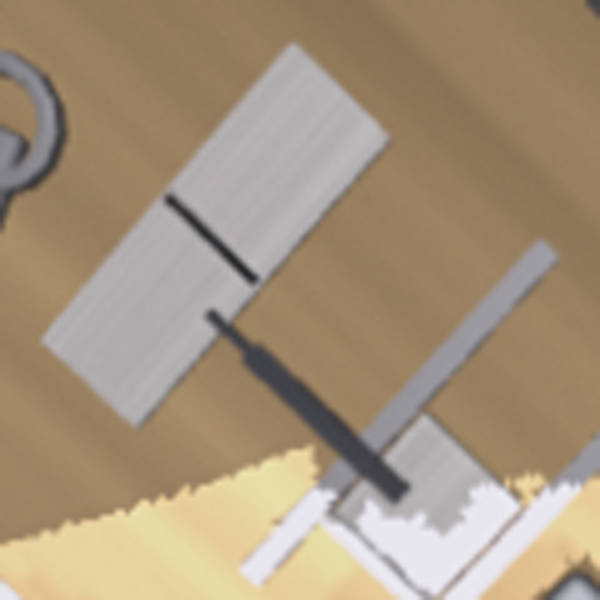

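The crop (5x) shows the mark running from (168,197) to (257,283) and the pointer tip at (210,315). On the strip's 90 mm scale the pointer is about 12.7 mm short.

```bash
python3 - <<'E'
from h import *
np.set_printoptions(precision=4,suppress=True)
c=camera("wrist")
w=lambda x,y:toworld(c,(45+(y+.5)/5-.5,160+(x+.5)/5-.5),z=.024)
a=0.118;X=np.array([np.cos(a),np.sin(a),0])
for n,P in dict(corn=[(42,340),(293,43)],corn2=[(135,426),(388,138)]).items():
    d=w(*P[1])-w(*P[0]); print(n,np.linalg.norm(d),np.arctan2(d[1],d[0]))
m=w(257,283); t=w(210,315); print("mark",m,"tip",t,"short",X@(m-t))
for z in (.068,): print("knob",toworld(c,(222,312),z=z))
reg=silhouettes("knob_grip","wrist")[0]; ys,xs=np.nonzero(reg["region"]);print(ys.min(),ys.max(),xs.min(),xs.max(),reg["score"],reg["centre"])
k=toworld(c,(222,312),z=.068)
d=m[:2]-k[:2]; print("mark-knob angle -> stand yaw",np.arctan2(d[1],d[0])-np.arctan2(.178,.018),np.hypot(*d),np.hypot(.178,.018))
E
```

```text
corn 0.08867016551313094 0.12457023227909374
corn2 0.08832744805736738 0.11978834316912142
mark [ 0.4837 -0.      0.024 ] tip [0.4705 0.0016 0.024 ] short 0.012894272440237262
knob [ 0.4908 -0.1743  0.068 ]
206 240 296 328 0.86 [222.2, 311.3]
mark-knob angle -> stand yaw 0.1412637729059456 0.17447221319681866 0.17890779748239036
```

```bash
python3 - <<'E'
from h import *
plan([((.4875,-.181,.13),.89)])
E
```

```text
turn [ 0.  -0.   0.2] shift cm [-3.93  3.72 11.98]
```

>>> jog_arm(commands=[0,0,0,-4,3.7,12,0,0,0,0,-4,3.7,12,0,0,0,0,-4,3.7,12,0,0,0,0,-4,3.7,12,0])

```text
clock: 4.08
ee_pos: [0.4873, -0.1814, 0.1304]
eef_rot: [[0.626, 0.779, 0.0], [0.779, -0.626, -0.0], [0.0, 0.0, -1.0]]
wrist_force: [1.4, 0.2, 1.1]
finger_gap: 0.0913
grasp_force: 0.0
```

```bash
python3 - <<'E'
from h import *
np.set_printoptions(precision=4,suppress=True)
s=get_state(); print(s["ee_pos"],s["q"][5],s["clock"])
c=camera("wrist"); save(c,"w2.png")
for q in ("knob_grip",):
    for d in tip_of(q,"wrist")[:2]: print(q,round(d["score"],2),np.array(d["centre"]),toworld(c,d["centre"],z=.054),toworld(c,d["centre"]))
r=silhouettes("knob_grip","wrist")[0]; ys,xs=np.nonzero(r["region"]);print(ys.min(),ys.max(),xs.min(),xs.max(),r["score"])
P=np.array([toworld(c,(i,j),depth=c["depth"][i,j]) for i,j in zip(ys,xs) if c["depth"][i,j]>0]); T=P[(P[:,2]>.063)&(P[:,2]<.075)]
(cx,cy),rad=cv2.minEnclosingCircle((T[:,:2]*1000).astype(np.float32)); print(len(T),T.mean(0),np.median(T[:,2]),cx,cy,rad)
E
```

```text
[ 0.4873 -0.1814  0.1304] 0.2757729909509557 4.075
knob_grip 0.74 [223.6 279. ] [ 0.4879 -0.1793  0.054 ] [ 0.4907 -0.1759  0.0673]
197 254 254 306 0.77
1774 [ 0.4886 -0.1796  0.0662] 0.06663002949643324 488.15765380859375 -180.25177001953125 19.205760955810547
```

View pics/w2.png

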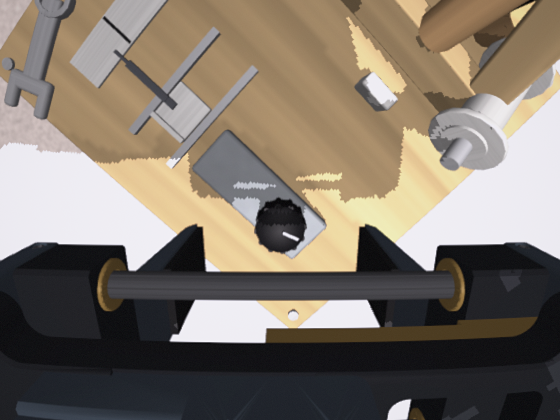

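The knob is centred between the fingers at (col 280, row 225), world (0.488,-0.180), so I go down onto it.

>>> jog_arm(commands=[0,0,0,0.15,0,4,0,0,0,0,0.15,0,6.8,0,0,0,0,0.15,0,6.8,0.6,0,0,0,0.15,0,6.8,0.8,0,0,0,0.15,0,6.8,0.8], squeeze=20)

```text
clock: 4.85
ee_pos: [0.4886, -0.1812, 0.0631]
eef_rot: [[0.627, 0.779, 0.002], [0.779, -0.627, -0.001], [0.001, 0.002, -1.0]]
wrist_force: [0.7, 0.0, -0.6]
finger_gap: 0.0644
grasp_force: 0.0
```

>>> jog_arm(commands=[0,0,0,0,0,0,0.8,0,0,0,0,0,0,0.8])

```text
clock: 5.1
ee_pos: [0.4879, -0.181, 0.062]
eef_rot: [[0.627, 0.779, 0.001], [0.779, -0.627, -0.0], [0.0, 0.001, -1.0]]
wrist_force: [-0.7, 0.1, -0.4]
finger_gap: 0.0439
grasp_force: 0.0
```

>>> jog_arm(commands=[0,0,0,0,0,0,0.8,0,0,0,0,0,0,0.8,0,0,0,0,0,0,0.8])

```text
clock: 5.48
ee_pos: [0.4874, -0.1807, 0.0617]
eef_rot: [[0.627, 0.779, -0.001], [0.779, -0.627, 0.0], [-0.0, -0.001, -1.0]]
wrist_force: [-3.0, 3.0, 5.8]
finger_gap: 0.0356
grasp_force: 20.0
```

>>> jog_arm(commands=[0,0,-10,0,0,0,0.8,0,0,-20,0,0,0,0.8,0,0,-30,0,0,0,0.8,0,0,-40,0,0,0,0.8,0,0,-40,0,0,0,0.8])

```text
clock: 6.1
ee_pos: [0.4867, -0.1805, 0.0616]
eef_rot: [[-0.023, 1.0, -0.002], [1.0, 0.023, 0.001], [0.001, -0.002, -1.0]]
wrist_force: [-7.8, 3.8, 12.3]
finger_gap: 0.0355
grasp_force: 20.0
```

```bash
cat >> h.py <<'E'
def short(save_as=None):
    "mark - pointer along stand x (mm), by nets"
    X=np.array([np.cos(.121),np.sin(.121),0]); Y=np.array([-X[1],X[0],0])
    for cam in ("wrist","top","scene"):
        c=camera(cam)
        if save_as and cam=="wrist": save(c,save_as)
        m=tip_of("mark",cam); t=tip_of("pointer",cam)
        for a in m[:1]:
            for b in t[:1]:
                d=toworld(c,a["centre"],z=.024)-toworld(c,b["centre"],z=.024)
                print(cam,"short mm",round(1000*X@d,1),"dy",round(1000*Y@d,1),round(a["score"],2),round(b["score"],2),b["centre"],a["centre"])
E
python3 - <<'E'
from h import *
s=get_state(); print(s["ee_pos"],s["q"][5],np.arctan2(s["eef_rot"][1][0],s["eef_rot"][0][0]),s["torque"])
short("w3.png")
a=cv2.imread("pics/w3.png"); cv2.imwrite("pics/w3s.png",a)
E
```

```text
[ 0.48674609 -0.18048368  0.06160725] -0.4232209439992021 1.5940216419852085 [ 0.59335694  1.31958616 -0.00585165]
top short mm 13.7 dy 3.5 0.74 0.58 [236.9, 278.2] [232.4, 276.4]
scene short mm 8.5 dy -18.6 0.85 0.63 [218.1, 280.8] [220.1, 274.3]
```

View pics/w3s.png

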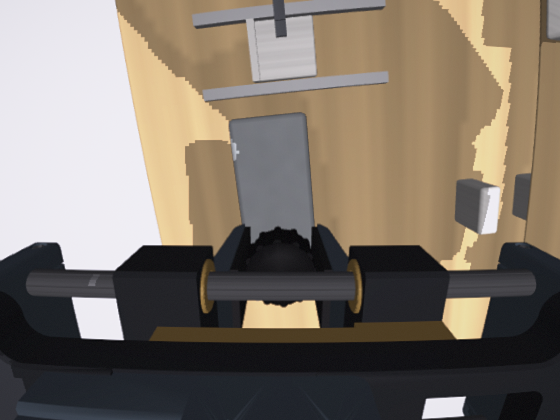

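The wrist view shows the knob held between the fingers at (280,265), with the shoe at (282,47); the strip is out of view. I finish the remaining 33° and then check from above.

>>> jog_arm(commands=[0,0,-10,0,0,0,0.8,0,0,-20,0,0,0,0.8,0,0,-30,0,0,0,0.8,0,0,-33,0,0,0,0.8,0,0,-33,0,0,0,0.8])

```text
clock: 7.18
ee_pos: [0.4862, -0.1806, 0.0616]
eef_rot: [[-0.563, 0.827, -0.003], [0.827, 0.563, 0.001], [0.003, -0.002, -1.0]]
wrist_force: [-12.4, 0.8, 16.3]
finger_gap: 0.0352
grasp_force: 20.0
```

>>> jog_arm(commands=[0,0,0,0,0,0,0.2,0,0,0,0,0,0,0,0,0,0,0,0,0,0,0,0,0,0,0,-5,0,0,0,0,0,0,-10,0])

```text
clock: 7.8
ee_pos: [0.4874, -0.1807, 0.1624]
eef_rot: [[-0.562, 0.827, -0.001], [0.827, 0.562, 0.001], [0.001, -0.001, -1.0]]
wrist_force: [-0.6, 0.4, 0.2]
finger_gap: 0.0826
grasp_force: 0.0
```

```bash
python3 - <<'E'
from h import *
s=get_state(); print(s["ee_pos"],s["q"],np.arctan2(s["eef_rot"][1][0],s["eef_rot"][0][0]),s["finger_gap"])
short("w4.png")
plan([((.475,-.13,.20),np.arctan2(s["eef_rot"][1][0],s["eef_rot"][0][0]))])
E
```

```text
[ 0.48737386 -0.18073811  0.16238779] [-3.99973789e-01  2.10973014e-01  2.13086239e+00  4.50761839e-05
  8.01060777e-01 -9.96436885e-01] 2.1672276524397436 0.08261442981176821
wrist short mm -2.4 dy 3.0 0.77 0.96 [36.9, 394.7] [32.2, 394.1]
top short mm -2.3 dy -2.0 0.64 0.45 [232.2, 278.7] [232.9, 279.5]
scene short mm 8.9 dy -7.3 0.78 0.62 [218.7, 280.0] [221.1, 277.3]
turn [-0.1 -0.1 -0. ] shift cm [ 4.88  1.84 -3.96]
```

```bash
python3 - <<'E'
import cv2
a=cv2.imread("pics/w4.png")[0:110,340:450]; cv2.imwrite("pics/w4c.png",cv2.resize(a,(550,550),interpolation=cv2.INTER_CUBIC))
E
```

```text
(no output)
```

View pics/w4c.png

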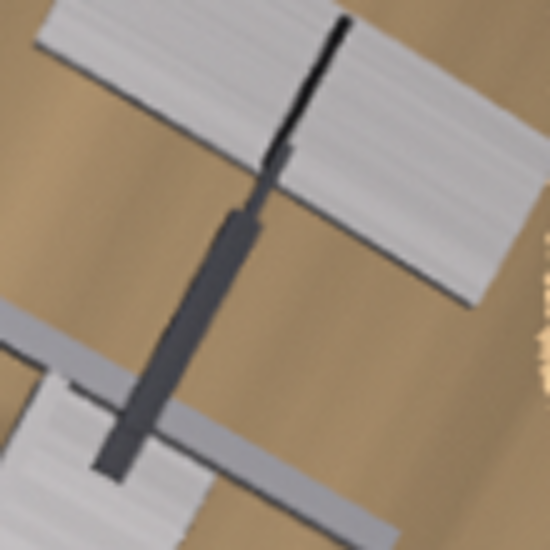

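Pointer and mark nearly coincide: the tip is at crop (283,155) and the mark line ends at (270,165). I'll measure the residual.

```bash
python3 - <<'E'
from h import *
np.set_printoptions(precision=4,suppress=True)
c=camera("wrist")
w=lambda x,y,z=.024:toworld(c,((y+.5)/5-.5,340+(x+.5)/5-.5),z=z)
e=w(475,305)-w(38,43); print("strip edge dir",np.arctan2(e[1],e[0]),np.linalg.norm(e))
Y=w(345,20)-w(270,165);Y/=np.linalg.norm(Y); X=np.array([Y[1],-Y[0],0]); print(X,Y)
o=w(270,165)
for z in (.022,.024,.027): print(z,[round(1000*float(X@(w(*q,z)-o)),2) for q in ((285,152),(255,205),(244,225),(108,472))])
print(o)
E
```

```text
strip edge dir 0.12680637813619225 0.08729646937102407
[0.99   0.1414 0.    ] [-0.1414  0.99    0.    ]
0.022 [1.63, 1.25, 1.15, -0.01]
0.024 [1.26, 0.88, 0.78, -0.37]
0.027 [0.69, 0.32, 0.22, -0.92]
[ 0.4823 -0.0022  0.024 ]
```

```bash
python3 - <<'E'
from h import *
s=get_state(); y=np.arctan2(s["eef_rot"][1][0],s["eef_rot"][0][0])
plan([((.60,-.052,.30),3.264)])
E
```

```text
turn [ -0.   -0.1 -62.8] shift cm [  4.33  16.55 -13.96]
```

>>> jog_arm(commands=[0,0,-10,0,0,-6,0,0,0,-20,0,3,-12,0,0,0,-31,2,8,-14,0,0,0,-42,4.3,14,-14,0,0,0,-53,4.3,16.5,-14,0])

```text
clock: 8.93
ee_pos: [0.6011, -0.0501, 0.3012]
eef_rot: [[-0.999, 0.054, -0.0], [0.054, 0.999, 0.0], [0.0, 0.0, -1.0]]
wrist_force: [0.3, -0.3, 0.3]
finger_gap: 0.091
grasp_force: 0.0
```

>>> jog_arm(commands=[0,0,-10,0,0,0,0,0,0,-10,0,0,0,0])

```text
clock: 9.18
ee_pos: [0.6, -0.0524, 0.3007]
eef_rot: [[-0.994, -0.111, -0.001], [-0.111, 0.994, 0.0], [0.001, 0.0, -1.0]]
wrist_force: [0.0, -0.2, 0.8]
finger_gap: 0.0913
grasp_force: 0.0
```

```bash
python3 - <<'E'
from h import *
np.set_printoptions(precision=4,suppress=True)
s=get_state(); print(s["ee_pos"],s["q"],s["clock"],np.arctan2(s["eef_rot"][1][0],s["eef_rot"][0][0]))
a=.122;o=np.array([.566,-.086]);R=np.array([[np.cos(a),-np.sin(a)],[np.sin(a),np.cos(a)]])
st=lambda w:np.r_[R.T@(w[:2]-o),w[2]]
for cam in ("wrist","top","scene"):
    c=camera(cam); 
    if cam=="wrist": save(c,"w5.png")
    for q in ("kickstand_grip","kickstand_pivot","tube_mid"):
        for d in tip_of(q,cam)[:1]: w=toworld(c,d["centre"]);print(cam,q,round(d["score"],2),np.array(d["centre"]),w,st(w))
E
```

```text
[ 0.6    -0.0524  0.3007] [-0.1258  0.1582  1.8964 -0.      1.0883 -1.8077] 9.175 -3.0304690900389586
wrist kickstand_grip 0.6 [188.9 260.4] [ 0.6194 -0.0781  0.018 ] [0.054  0.0014 0.018 ]
wrist kickstand_pivot 0.56 [195.1 280. ] [ 0.5999 -0.0522  0.129 ] [0.0378 0.0294 0.129 ]
wrist tube_mid 0.83 [314.4 261.5] [ 0.6801 -0.0584  0.2248] [0.1166 0.0135 0.2248]
scene kickstand_grip 0.5 [230.6 246.5] [ 0.6439 -0.0498  0.2277] [0.0817 0.0265 0.2277]
scene kickstand_pivot 0.68 [234.3 248.7] [ 0.6448 -0.0451  0.2132] [0.0832 0.031  0.2132]
scene tube_mid 0.76 [246.8 236.5] [ 0.6896 -0.062   0.2272] [0.1256 0.0088 0.2272]
```

View pics/w5.png

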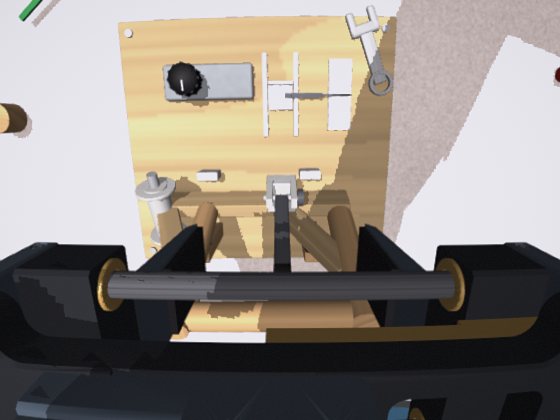

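The kickstand leg shows as a dark vertical bar from (282,190) to (283,270), centred between the fingers. The pointer still meets the mark at (340,95). I take the leg's line from depth.

```bash
python3 - <<'E'
from h import *
np.set_printoptions(precision=4,suppress=True)
a=.122;o=np.array([.566,-.086]);R=np.array([[np.cos(a),-np.sin(a)],[np.sin(a),np.cos(a)]])
st=lambda w:np.r_[R.T@(w[:2]-o),w[2]]
c=camera("wrist")
for r in range(200,272,8):
    m=[j for j in range(255,312) if c["img"][r,j].max()<75]
    j=int(np.median(m)) if m else 283
    w=toworld(c,(r,j)); print(r,min(m or[0]),max(m or[0]),w,st(w))
c=camera("top"); P=[]
for d in silhouettes("top_tube","top")[:1]+silhouettes("tube_mid","top")[:1]:
    ys,xs=np.nonzero(d["region"]); S=np.array([st(toworld(c,(i,j),depth=c["depth"][i,j])) for i,j in zip(ys,xs) if c["depth"][i,j]>0])
    S=S[(S[:,2]>.2)&(np.abs(S[:,1])<.05)]; T=S[S[:,2]>np.percentile(S[:,2],70)] if len(S) else S
    print(d["score"],len(S),S.min(0),S.max(0),S.mean(0),T.mean(0))
E
```

```text
200 276 288 [ 0.603  -0.0481  0.1382] [0.0413 0.0331 0.1382]
208 276 288 [ 0.6079 -0.0477  0.1513] [0.0463 0.0329 0.1513]
216 276 289 [ 0.6127 -0.0472  0.1626] [0.0511 0.0328 0.1626]
224 275 289 [ 0.6172 -0.0487  0.1741] [0.0554 0.0308 0.1741]
232 275 289 [ 0.6217 -0.05    0.184 ] [0.0596 0.0289 0.184 ]
240 275 289 [ 0.6254 -0.0478  0.1936] [0.0636 0.0306 0.1936]
248 275 306 [ 0.6287 -0.0458  0.2032] [0.0671 0.0323 0.2032]
256 275 290 [ 0.6324 -0.0471  0.2117] [0.0707 0.0305 0.2117]
264 275 290 [ 0.6341 -0.047   0.2232] [0.0724 0.0304 0.2232]
```

>>> jog_arm(commands=[0,0,0,-3.2,0.1,4,0,0,0,0,-3.2,0.1,9.7,0,0,0,0,-3.2,0.1,9.7,0.5,0,0,0,-3.2,0.1,9.7,1,0,0,0,-3.2,0.1,9.7,1], squeeze=8)

```text
clock: 10.6
ee_pos: [0.6328, -0.0483, 0.2071]
eef_rot: [[-0.994, -0.111, 0.003], [-0.111, 0.994, -0.0], [-0.003, -0.001, -1.0]]
wrist_force: [-0.5, -0.3, -1.1]
finger_gap: 0.0641
grasp_force: 0.0
```

>>> jog_arm(commands=[0,0,0,0,0,0,1,0,0,0,0,0,0,1,0,0,0,0,0,0,1,0,0,0,0,0,0,1,0,0,0,0,0,0,1])

```text
clock: 11.22
ee_pos: [0.6317, -0.048, 0.2045]
eef_rot: [[-0.994, -0.111, -0.0], [-0.111, 0.994, 0.0], [0.0, 0.0, -1.0]]
wrist_force: [-1.5, 11.3, 1.0]
finger_gap: 0.0142
grasp_force: 6.8
```

Gripped on the 14 mm bar. Now I follow the arc.

>>> jog_arm(commands=[0,0,0,1.5,0,-0.4,1,0,0,0,3,0,-0.6,1,0,0,0,4.6,0,-0.4,1,0,0,0,6.1,0,0,1,0,0,0,7,0,0.4,1])

```text
clock: 11.85
ee_pos: [0.561, -0.0564, 0.2004]
eef_rot: [[-0.994, -0.111, -0.0], [-0.111, 0.994, -0.0], [0.0, -0.0, -1.0]]
wrist_force: [0.1, -4.8, 4.0]
finger_gap: 0.014
grasp_force: 8.0
```

>>> jog_arm(commands=[0,0,0,0,0,0,0,0,0,0,0,0,0,0,0,0,0,0,0,0,0,0,0,0,0,0,0,0,0,0,0,0,0,-6,0])

```text
clock: 12.48
ee_pos: [0.5601, -0.0556, 0.2576]
eef_rot: [[-0.994, -0.112, -0.007], [-0.112, 0.994, 0.001], [0.007, 0.002, -1.0]]
wrist_force: [1.1, -0.4, 0.4]
finger_gap: 0.061
grasp_force: 0.0
```

>>> jog_arm(commands=[0,0,0,-2,0,-4,0,0,0,0,-4,0,-4,0])

```text
clock: 12.72
ee_pos: [0.604, -0.0515, 0.3045]
eef_rot: [[-0.994, -0.112, 0.006], [-0.112, 0.994, -0.001], [-0.006, -0.001, -1.0]]
wrist_force: [-0.3, 0.5, -0.4]
finger_gap: 0.0811
grasp_force: 0.0
```

```bash
python3 - <<'E'
from h import *
np.set_printoptions(precision=4,suppress=True)
s=get_state(); print(s["ee_pos"],s["q"],s["clock"])
a=.122;o=np.array([.566,-.086]);R=np.array([[np.cos(a),-np.sin(a)],[np.sin(a),np.cos(a)]])
st=lambda w:np.r_[R.T@(w[:2]-o),w[2]]
c=camera("wrist"); save(c,"w6.png")
for q in ("kickstand_grip","kickstand_pivot","tube_mid","pointer","mark"):
    for d in tip_of(q,"wrist")[:1]: w=toworld(c,d["centre"]);print(q,round(d["score"],2),np.array(d["centre"]),w,st(w))
y=.122+np.pi/2
w=o+R@np.array([.123,.01]); print(w); plan([((*w,.29),y),((*w,.218),y)])
E
```

```text
[ 0.604  -0.0515  0.3045] [-0.1235  0.1581  1.8892 -0.      1.0884 -1.8061] 12.725
kickstand_grip 0.69 [115.9 279.6] [ 0.5248 -0.0611  0.1003] [-0.0379  0.0297  0.1003]
kickstand_pivot 0.79 [192.1 280. ] [ 0.6032 -0.0517  0.1275] [0.0411 0.0295 0.1275]
tube_mid 0.95 [307.  258.4] [ 0.6806 -0.0608  0.225 ] [0.1168 0.0111 0.225 ]
pointer 0.88 [ 87.8 330.4] [0.4801 0.0006 0.021 ] [-0.0747  0.0964  0.021 ]
mark 0.95 [ 87.8 325.5] [ 0.4805 -0.0055  0.0184] [-0.075   0.0903  0.0184]
[ 0.6869 -0.0611]
turn [-0.1 -0.1 89.4] shift cm [-8.42 -1.92  0.97]
turn [0. 0. 0.] shift cm [0.  0.  7.2]
```

View pics/w6.png

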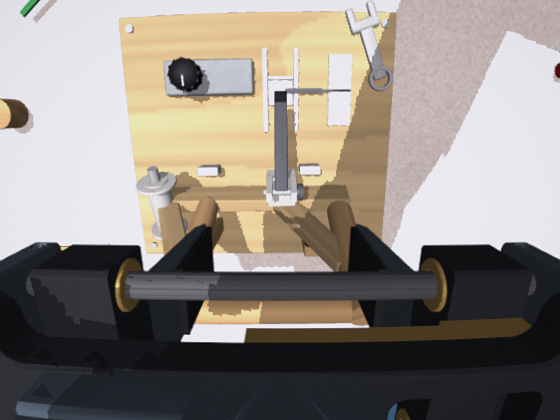

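The leg now lies down from the pivot (282,190) to (280,97), with grip point geometry matching 2.3 rad. The pointer is still on the mark at (330,90). Next I go over the tube.

>>> jog_arm(commands=[0,0,10,-2,-0.5,-1,0,0,0,21,-4,-1,0,0,0,0,31,-8.4,-1.9,0,0,0,0,42,-8.4,-1.9,0,0,0,0,52,-8.4,-1.9,0,0])

```text
clock: 13.65
ee_pos: [0.687, -0.0611, 0.2996]
eef_rot: [[-0.695, 0.719, -0.002], [0.719, 0.695, 0.0], [0.001, -0.001, -1.0]]
wrist_force: [0.2, -0.6, 0.3]
finger_gap: 0.0913
grasp_force: 0.0
```

>>> jog_arm(commands=[0,0,37.4,0,0,0,0,0,0,37.4,0,0,0,0,0,0,37.4,0,0,0,0,0,0,37.4,0,0,0,0,0,0,37.4,0,0,0,0])

```text
clock: 14.28
ee_pos: [0.6869, -0.061, 0.3001]
eef_rot: [[-0.122, 0.992, -0.001], [0.992, 0.122, 0.0], [0.0, -0.001, -1.0]]
wrist_force: [0.6, 0.3, -0.9]
finger_gap: 0.0911
grasp_force: 0.0
```

```bash
python3 - <<'E'
from h import *
np.set_printoptions(precision=4,suppress=True)
s=get_state(); print(s["ee_pos"],s["q"],s["clock"])
a=.122;o=np.array([.566,-.086]);R=np.array([[np.cos(a),-np.sin(a)],[np.sin(a),np.cos(a)]])
st=lambda w:np.r_[R.T@(w[:2]-o),w[2]]
c=camera("wrist"); save(c,"w7.png")
for q in ("tube_mid",):
    for d in tip_of(q,"wrist")[:1]: w=toworld(c,d["centre"]);print(q,round(d["score"],2),np.array(d["centre"]),w,st(w))
S=np.array([st(toworld(c,(i,j),depth=c["depth"][i,j])) for i in range(0,250,2) for j in range(200,380,2) if c["depth"][i,j]>0])
S=S[(S[:,2]>.19)&(S[:,2]<.24)&(S[:,0]>.09)&(S[:,0]<.16)&(np.abs(S[:,1]-.03)<.05)]
f=lambda p:np.hypot(S[:,0]-p[0],S[:,2]-p[1])-.013
r=least_squares(f,[.123,.2157],loss="soft_l1",f_scale=.002); print(len(S),r.x,np.abs(r.fun).mean(),S[:,1].min(),S[:,1].max())
w=o+R@np.array([r.x[0],.01]); plan([((*w,.222),.122+np.pi/2)])
E
```

```text
[ 0.6869 -0.061   0.3001] [-0.1224  0.3019  1.7193 -0.      1.1213 -0.2451] 14.275
tube_mid 0.66 [221.9 282.1] [ 0.6886 -0.0567  0.2277] [0.1252 0.0142 0.2277]
1005 [0.1246 0.2149] 0.000394960362595757 -0.010306052432184057 0.07898658181730914
turn [-0.  -0.   0.1] shift cm [-0.01  0.14  7.83]
```

View pics/w7.png

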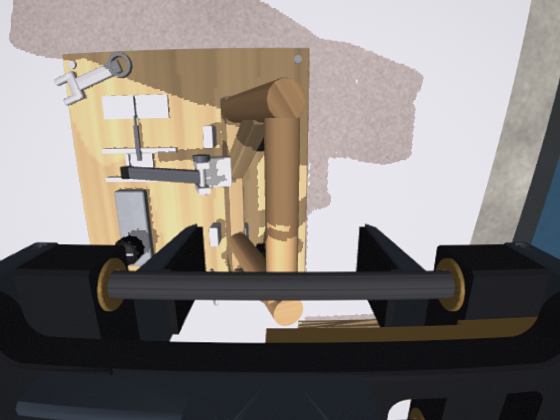

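The tube runs vertically at column 282, centred between the fingers, and the kickstand is down. I descend and grip.

>>> jog_arm(commands=[0,0,0,0,0.1,4,0,0,0,0,0,0.1,7.9,0,0,0,0,0,0.1,7.9,0,0,0,0,0,0.1,7.9,0.8,0,0,0,0,0.1,7.9,0.9], squeeze=20)

```text
clock: 15.0
ee_pos: [0.6894, -0.061, 0.2236]
eef_rot: [[-0.122, 0.992, 0.003], [0.993, 0.122, -0.0], [-0.001, 0.003, -1.0]]
wrist_force: [-0.4, -0.1, -0.5]
finger_gap: 0.0739
grasp_force: 0.0
```

>>> jog_arm(commands=[0,0,0,0,0,0,1,0,0,0,0,0,0,1,0,0,0,0,0,0,1,0,0,0,0,0,0,1,0,0,0,0,0,0,1])

```text
clock: 15.62
ee_pos: [0.6875, -0.0609, 0.2214]
eef_rot: [[-0.122, 0.993, -0.003], [0.993, 0.122, -0.0], [0.0, -0.003, -1.0]]
wrist_force: [-0.0, -1.0, 6.5]
finger_gap: 0.0256
grasp_force: 20.0
```

>>> jog_arm(commands=[0,0,0,0,-1.5,-0.5,1,0,0,0,0,-3.4,-1,1,0,0,0,0,-5.4,-1.3,1,0,0,0,0,-6.7,-1.4,1,0,0,0,0,-7.4,-1.4,1])

```text
clock: 16.25
ee_pos: [0.6141, -0.0699, 0.2358]
eef_rot: [[-0.122, 0.993, 0.0], [0.993, 0.122, 0.0], [0.0, 0.0, -1.0]]
wrist_force: [0.6, 1.7, 1.7]
finger_gap: 0.0251
grasp_force: 20.0
```

>>> jog_arm(commands=[0,0,0,0,0,0,1,0,0,0,0,0,0,1,0,0,0,0,0,0,1,0,0,0,0,0,0,1])

```text
clock: 16.75
ee_pos: [0.6154, -0.0697, 0.2357]
eef_rot: [[-0.122, 0.993, -0.0], [0.993, 0.122, 0.0], [0.0, -0.0, -1.0]]
wrist_force: [-1.0, 2.3, 8.0]
finger_gap: 0.0258
grasp_force: 20.0
```

```bash
python3 - <<'E'
from h import *
np.set_printoptions(precision=4,suppress=True)
s=get_state(); print(s["ee_pos"],s["clock"],s["wrist_force"],s["grasp_force"],s["finger_gap"])
a=.122;o=np.array([.566,-.086]);R=np.array([[np.cos(a),-np.sin(a)],[np.sin(a),np.cos(a)]])
st=lambda w:np.r_[R.T@(w[:2]-o),w[2]]
print("TCP stand",st(s["ee_pos"]))
c=camera("wrist"); save(c,"w8.png")
S=np.array([st(toworld(c,(i,j),depth=c["depth"][i,j])) for i in range(0,250,2) for j in range(200,380,2) if c["depth"][i,j]>0])
S=S[(S[:,2]>.205)&(S[:,2]<.255)&(S[:,0]>.02)&(S[:,0]<.09)&(np.abs(S[:,1]-.055)<.025)]
f=lambda p:np.hypot(S[:,0]-p[0],S[:,2]-p[1])-.013
r=least_squares(f,[.05,.23],loss="soft_l1",f_scale=.002); print(len(S),r.x,np.abs(r.fun).mean(),"frame angle",(r.x[0]-.0504)/.2)
for q in ("kickstand_grip","kickstand_pivot","pointer","mark"):
    for d in tip_of(q,"wrist")[:1]: w=toworld(c,d["centre"]);print(q,round(d["score"],2),np.array(d["centre"]),st(w))
E
```

```text
[ 0.6154 -0.0697  0.2357] 16.75 [-1.0222  2.3017  8.0052] 20.000559389591217 0.025772964062110576
TCP stand [0.0511 0.0101 0.2357]
1361 [0.052  0.2291] 0.00038795661820507525 frame angle 0.008210558622818998
kickstand_grip 0.96 [175.2 178.5] [-0.0535  0.0332  0.0666]
kickstand_pivot 0.87 [185.6 228.1] [0.0065 0.0324 0.1177]
pointer 0.84 [116.5 172.2] [-0.0697  0.0929  0.0246]
mark 0.84 [114.  171.1] [-0.0711  0.0957  0.0235]
```

View pics/w8.png

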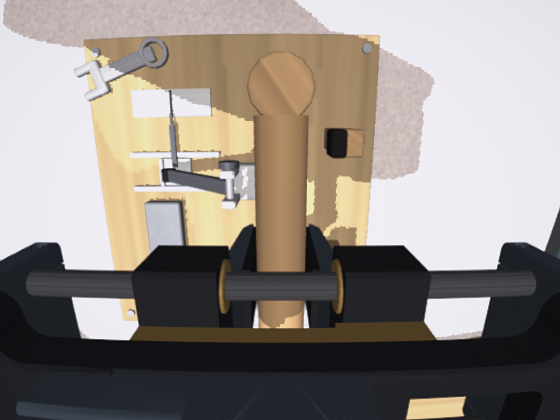

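The picture shows the tube gripped at column 282. The frame is upright (about 0.01 rad), the kickstand is down at (165–235,180), and the pointer meets the mark at (172,115). Everything holds, so I hand in.

```bash
python3 -c "
from plant import *
print(job_done())"
```

```text
the job is handed in; nothing more can be done
None
```

I handed the job in at about 17 s with the pointer about 1 mm past the mark, the kickstand fully down, and the frame upright to about 0.01 rad in a 20 N grip on the top tube; the hand-in gave no verdict.

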